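# Lock the swivel work holder under the inlaid medallion

## Robot

A 7-joint arm with a two-finger parallel gripper is mounted at the origin on the work surface. World frame = base frame: x ahead of the robot, y to its left, z up, the work surface at z = 0. Lengths are in m, angles in rad, forces in N, time in s.
With the tool pointing down it reaches from about 0.4 to 0.85 m from the base axis. Payload 4.5 kg.
Tool frame: the origin (TCP) lies midway between the tips of the shut fingers; the grasp point (between the pads) lies 19 mm behind it; z points along the fingers, y is the line along which they close (so a half turn about z gives the same grasp; the last joint's range is limited). The gripper opens to 88 mm and grips with 3 to 60 N. Pads are 18 mm wide; open, the fingers measure 123 mm over their backs; the gripper's body (75 mm by 187 mm) begins 45 mm behind the grasp point.
Start: joints at [-1.258, 0.689, -0.195, 1.565, 0.157, 0.902, -0.215], TCP at [0.172, 0.601, 0.239] pointing down, gripper open.
Joint ranges: [-3.01, 3.01], [-0.46, 2.08], [-1.47, 1.51], [0.13, 2.56], [-1, 4.14], [0.04, 2.09], [-2.66, 2.66]. Speed limits (rad/s): [2.57, 2.57, 3.14, 3.14, 3.14, 3.14, 3.14].

## Interface

Orientations are given as a unit quaternion [x, y, z, w].
In Python, from plant import r gives the robot as it stands. The module is installed in compiled form; this text tells all that it offers.
- The arm moves only by the tool step_arm, never from a script. Its argument "series" is a list of rows, each a list of 7 numbers: the shift along the world's x, y, z in mm, then the turn, a rotation vector about the world's x, y, z in rad, then the closure, from 0 (fully open) to 1 (shut). A call has 1 to 20 rows; each row shifts and turns the commanded pose from where the row before left it; what a row does not reach is not made up. A row lasts 1/10 s, in which the tool goes at most 50 mm and 8.59 degrees, less where a joint would pass 70% of its speed; a pose out of reach is approached as far as the arm can. A call is refused whole if a number of a shift passes 50 or a number of a turn 0.15, either way. A call with a gripper value outside its range is refused whole. The fingers move at their own pace and stop on an object; "force" is the grip in N (left out, the last holds). Time passes only in rows, so rows that do not move let the fingers close. It gives the time, the measured TCP pose, the force, the opening and the grip force at its end, in the units of the state.
- r.get_state(): the state, without advancing time (a new reading comes with each control period).
- r.snapshot(name): name is "side" or "top" or "wrist"; returns (picture, depth): 420x560x3 uint8, blue, green, red; 420x560 float32, m along the optical axis (not along the pixel's ray), 0 where there is no reading.
- r.get_calibration(name): a dict with "intrinsics" (3x3 intrinsics, pixels), "dist_coeffs" ([k1, k2, p1, p2, k3] as OpenCV has them; the pictures are not rectified), "pose" (4x4, takes a point from camera to world coordinates). Camera axes: x right, y up, looking along -z (the intrinsics and any distortion apply to the point x, -y, -z); pixel columns grow to the right and rows downward; lengths in m; the calibration is good to about 2 mm. A picture is of the moment at which its call begins: read the wrist's pose just before it. get_calibration takes no time and is no camera call; for the wrist camera it gives the pose at the moment of the call.
- r.finish_job(): hands the job in; it is judged then, once.
The state is a dict: "clock": time; "q": joint angles; "qd": joint speeds; "joint_torque": joint torques, N m; "tool_pos": TCP position; "eef_rot": TCP orientation; "contact_force": force on the tool from outside, world axes, zero at the start; "moment": the same for the moment, N m; "opening": opening from 0.0 (shut) to 1.0 (fully open); "finger_force": force on a finger pad.
Only numpy, scipy, OpenCV 4.12 (cv2) and the standard library are available. Lean on these libraries where they do the work, as an engineer would, in place of code of your own. Each camera call takes 0.05 s, during which the arm holds its last target. There are 200 camera calls.

## Task

Lock the swivel work holder that has the round inlaid wooden medallion clamped on top, so that it cannot turn while it is being worked on: swing its lock collar clockwise (seen from above) by the upright round handle until the handle's arm lies in line with the pointed mark on the base, then let go. Do not overshoot the mark, and leave the collar of the empty holder where it is.

Things in the scene. Friction and masses are not known exactly. Their poses are not given: they have to be found in the camera images.
- lock_collar (a joint): Angle of the lock collar of the holder with the medallion, about its upright axis; grows clockwise seen from above. At 1.40 the handle's arm is in line with the pointed mark (locked). It starts unlocked, between 0 and 0.6; end stops at 0 and 1.75. Steady friction of 0.25 N m (about 3 N at the handle); it stays where it is left.
- lock_handle (a point): Point on the axis of the collar's upright handle: a plain round steel post, 14 mm diameter, from 36 to 84 mm above the bench; this point at 62 mm, the height to grip. It stands on a level radial arm (18 mm wide, top at 36 mm), 85 mm from the collar's axis, and moves with the collar on a level circle. Nothing of the holder is taller.
- work_holder: Swivel holder with a round inlaid medallion (74 mm) between four brass pins on its head (94 mm across, pin tops at 68 mm). Dark steel base, 128 mm across, fixed to the bench. Origin: on the collar's upright axis, at bench height. Its x axis points level to the mark: a bright pointed block 106 mm out, 22 mm high, on a low ear of the base. Locked, the handle is over that ear, 85 mm along x.
- spare_handle (a point): Same point on the handle of the empty holder (same make, no medallion on its head, four bare pins), on the other side of the bench. Its collar is to be left as it is.

How it is judged:
At the end, for the whole second after the job is handed in: The collar under the medallion rests within 0.2 rad (11 degrees, 17 mm at the handle) of its locked mark, either side, and the handle of the empty holder is within 15 mm of where it started (value of joint lock_collar between 1.2 and 1.6 rad and velocity of joint lock_collar between -0.05 and 0.05 rad/s and distance of spare_handle from where it was at the start of the episode below 0.015 m); the robot touches nothing.
It fails at once if the collar of the empty holder is turned (its handle moves more than 15 mm) (distance of spare_handle from where it was at the start of the episode above 0.015 m).
It also fails if it takes over 32 s, if anything falls off the work surface, if the arm or the gripper's body presses on something with over 40 N, if the wrist force passes 120 N, or if a joint passes its speed limit or range.

## Working session

There is one attempt and no reset: what is moved stays moved. The work goes in short steps, Python scripts to look and compute and a tool call to move; the robot and the scene stay as the last step left them, time stands still between calls to the robot, and variables do not carry over. Pictures are saved under pics/ and viewed, at most 10 in all, crops included, and the job is handed in when it is done.

Besides the shell and the picture viewer there is one more tool, called as a command line: name --pt "numbers of a row" for each row, then --argument value for the rest. step_arm: Moves the arm, as the interface text tells. Its arguments: {"type":"object","properties":{"series":{"type":"array"},"force":{"type":"number"}},"required":["series"]}

```bash
mkdir -p pics
cat > h.py <<'E'
import numpy as np, cv2
from plant import r
def snap(n,f):
    c=r.get_calibration(n); p,d=r.snapshot(n); cv2.imwrite('pics/'+f+'.png',p); np.savez('pics/'+f+'.npz',d=d,K=c['intrinsics'],D=c['dist_coeffs'],T=c['pose']); return p,d
def ray(f,u,v):
    z=np.load('pics/'+f+'.npz'); x,y=cv2.undistortPoints(np.array([[[u,v]]],float),np.array(z['K'],float),np.array(z['D'],float))[0,0]
    return z['T'][:3,:3]@np.array([x,-y,-1.]),z['T'][:3,3],z['d']
def at_z(f,u,v,h):
    a,o,_=ray(f,u,v); return o+a*(h-o[2])/a[2]
def at_d(f,u,v):
    a,o,d=ray(f,u,v); return o+a*d[int(round(v)),int(round(u))]
E
python3 - <<'E'
from h import *
a,_=snap('top','t1'); 
snap('side','s1')
s=r.get_state(); print(s['clock'],s['tool_pos'],s['eef_rot'],s['opening'])
E
```

```text
0.1 [0.17188596 0.60031243 0.23800776] [ 1.38882991e-01  9.90308459e-01 -8.17314964e-04 -4.63702885e-05] 1.0046038992774962
```

View pics/t1.png

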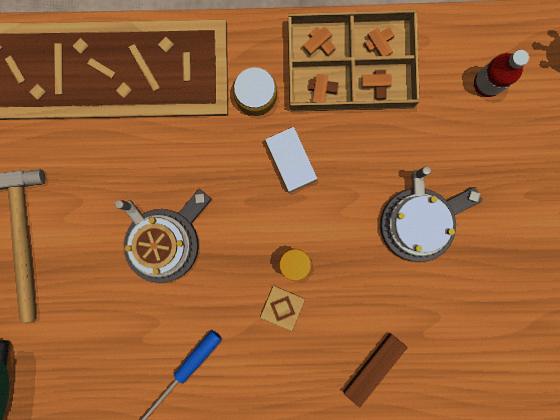

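The medallion holder is at about (157,246), its handle top at about (123,205) and its mark at about (200,198). The empty holder is on the right at (420,225).

Run:
```python
from h import *
p=cv2.imread('pics/t1.png'); cv2.imwrite('pics/t1c.png',cv2.resize(p[170:300,90:250],None,fx=4.5,fy=4.5,interpolation=cv2.INTER_CUBIC))
for n,u,v,h in [('handle',123,205,.084),('medal',153,246,.066),('mark',200,198,.022),('base',161,246,.0),('spareH',425,171,.084),('spare',424,224,.06),('white',255,88,.05),('tray',227,60,.03),('block',290,160,.03),('cyl',295,265,.03)]: print(n,at_z('t1',u,v,h).round(3),at_d('t1',u,v).round(3))
z=np.load('pics/t1.npz');print(z['T'].round(3))
```

```text
handle [0.592 0.262 0.084] [0.592 0.262 0.084]
medal [0.525 0.218 0.066] [0.525 0.218 0.068]
mark [0.606 0.147 0.022] [0.605 0.147 0.024]
base [0.524 0.22  0.   ] [0.524 0.205 0.066]
spareH [ 0.635 -0.225  0.084] [ 0.635 -0.225  0.083]
spare [ 0.551 -0.227  0.06 ] [ 0.551 -0.228  0.055]
white [0.788 0.047 0.05 ] [0.787 0.047 0.052]
tray [0.844 0.095 0.03 ] [0.853 0.098 0.004]
block [ 0.667 -0.01   0.03 ] [ 0.667 -0.01   0.031]
cyl [ 0.487 -0.014  0.03 ] [ 0.488 -0.013  0.065]
[[-0.022  0.998 -0.056  0.524]
 [-1.    -0.022 -0.011  0.007]
 [-0.012  0.056  0.998  0.934]
 [ 0.     0.     0.     1.   ]]
```

View pics/t1c.png

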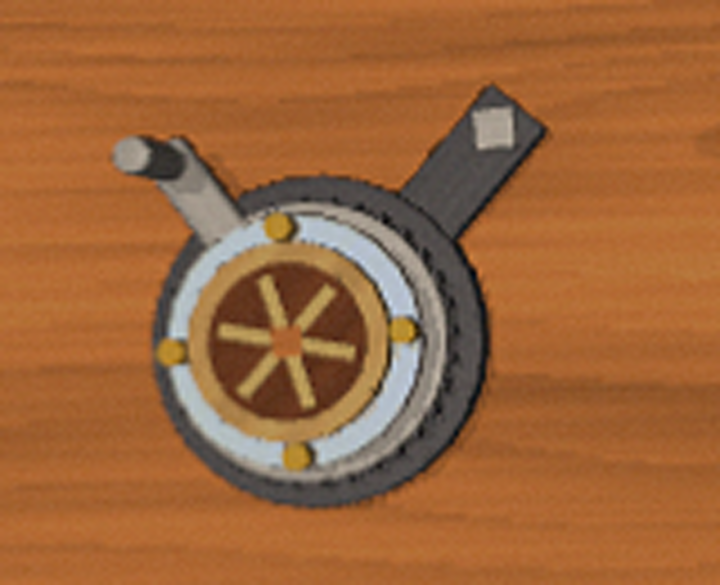

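Crop: handle top at (119.1,204.4), head centre at (153.6,246) and mark at (199.6,198.4). From the centre (0.525,0.218), the handle is at (0.593,0.268), a radius of 85 mm as specified. The mark is 107 mm out at -41°, so the swing is about -78°. I'll move above the handle with the jaws set tangentially.

step_arm --pt "26 -21 0 0 0 0.057 0" --pt "26 -21 0 0 0 0.057 0" --pt "26 -21 0 0 0 0.057 0" --pt "26 -21 0 0 0 0.057 0" --pt "26 -21 0 0 0 0.057 0" --pt "26 -21 0 0 0 0.057 0" --pt "26 -21 0 0 0 0.057 0" --pt "26 -21 0 0 0 0.057 0" --pt "26 -21 0 0 0 0.057 0" --pt "26 -21 0 0 0 0.057 0" --pt "26 -21 0 0 0 0.057 0" --pt "26 -21 0 0 0 0.057 0" --pt "26 -21 0 0 0 0.057 0" --pt "26 -21 0 0 0 0.057 0" --pt "26 -21 0 0 0 0.057 0" --pt "26 -21 0 0 0 0.057 0" --pt "0 0 0 0 0 0 0" --pt "0 0 0 0 0 0 0" --force 20

```text
clock: 1.9
tool_pos: [0.588, 0.2641, 0.238]
eef_rot: [-0.31, 0.951, 0.0, -0.001]
contact_force: [-0.3, 0.8, 0.1]
opening: 0.995
finger_force: 0.0
```

Run:
```python
from h import *
from scipy.spatial.transform import Rotation as R
C=at_z('t1',153.6,246,.066);H=at_z('t1',119.1,204.4,.084);M=at_z('t1',199.6,198.4,.022)
for x in (H,M): print(x.round(4),np.hypot(*(x-C)[:2]),np.arctan2(*(x-C)[1::-1]))
s=r.get_state(); y=R.from_quat(s['eef_rot']).as_matrix(); print(s['clock'],s['tool_pos'],y.round(3),np.arctan2(y[1,1],y[0,1]),s['q'].round(2)if hasattr(s['q'],'round') else s['q'],C)
snap('wrist','w1')
```

```text
[0.5927 0.2679 0.084 ] 0.08477507756086941 0.6375088536692343
[0.6049 0.1479 0.022 ] 0.1063132832987456 -0.7130098203244861
1.9 [0.58798593 0.26408326 0.23802779] [[-0.808 -0.59  -0.001]
 [-0.59   0.808 -0.   ]
 [ 0.001  0.001 -1.   ]] 2.201678219937681 [-0.23  0.75 -0.51  1.49  0.4   1.    1.36] [0.52453447 0.21742011 0.066     ]
```

View pics/w1.png

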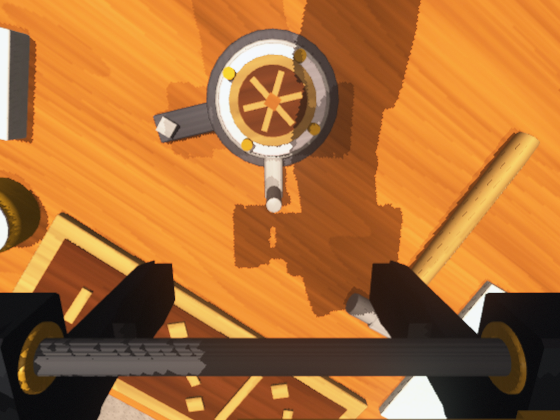

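The wrist view shows the handle top at (274,206), the medallion centre at (272,101) and the mark at (168,127). I'll use it as a second measurement.

Run:
```python
from h import *
C=at_z('w1',272,101,.066);H=at_z('w1',274,206,.084);M=at_z('w1',168,127,.022)
print(C)
for x in (H,M): print(x.round(4),np.hypot(*(x-C)[:2]),np.arctan2(*(x-C)[1::-1]))
print(at_d('w1',274,206))
```

```text
[0.52611825 0.21899568 0.066     ]
[0.5949 0.2714 0.084 ] 0.08644699006856178 0.6512886171778515
[0.6054 0.1515 0.022 ] 0.10410129426632045 -0.7049344963613015
[0.59446603 0.27109092 0.08577171]
```

Both measurements agree within 3 mm. Next I descend around the post and close.

step_arm --pt "3 3 -30 0 0 0 0" --pt "2 2 -40 0 0 0 0" --pt "0 0 -40 0 0 0 0" --pt "0 0 -35 0 0 0 0" --pt "0 0 -25 0 0 0 0" --pt "0 0 -15 0 0 0 0" --pt "0 0 -8 0 0 0 0" --pt "0 0 0 0 0 0 0.3" --pt "0 0 0 0 0 0 0.6" --pt "0 0 0 0 0 0 1" --pt "0 0 0 0 0 0 1" --pt "0 0 0 0 0 0 1" --pt "0 0 0 0 0 0 1" --pt "0 0 0 0 0 0 1" --pt "0 0 0 0 0 0 1" --force 20

```text
clock: 3.45
tool_pos: [0.593, 0.2699, 0.0457]
eef_rot: [-0.311, 0.95, 0.0, -0.0]
contact_force: [-0.2, 0.5, 0.2]
opening: 0.297
finger_force: 0.0
```

Run:
```python
import numpy as np
from plant import r
s=r.get_state(); print(s['clock'],s['tool_pos'],s['contact_force'],s['opening'],s['finger_force'])
C=np.array([.5253,.2182]); a0=.644; n=18
P=s['tool_pos'][:2]; 
for k in range(n):
    f=lambda i:C+.0852*np.array([np.cos(a0-1.353*i/n),np.sin(a0-1.353*i/n)])
    print(k,((f(k+1)-f(k))*1000).round(1))
print(f(0),f(n))
```

```text
3.45 [0.59296975 0.26986126 0.04574417] [-0.21215368  0.45439747  0.19959372] 0.2973340830259319 0.0
0 [ 3.6 -5.3]
1 [ 3.2 -5.5]
2 [ 2.8 -5.7]
3 [ 2.4 -5.9]
4 [ 1.9 -6.1]
5 [ 1.5 -6.2]
6 [ 1.  -6.3]
7 [ 0.5 -6.4]
8 [ 0.  -6.4]
9 [-0.4 -6.4]
10 [-0.9 -6.3]
11 [-1.4 -6.2]
12 [-1.9 -6.1]
13 [-2.3 -6. ]
14 [-2.8 -5.8]
15 [-3.2 -5.6]
16 [-3.6 -5.3]
17 [-4. -5.]
[0.59343449 0.269354  ] [0.58996794 0.1627284 ]
```

Still closing, so I'll wait for the grip.

step_arm --pt "0 0 0 0 0 0 1" --pt "0 0 0 0 0 0 1" --pt "0 0 0 0 0 0 1" --pt "0 0 0 0 0 0 1" --pt "0 0 0 0 0 0 1"

```text
clock: 3.95
tool_pos: [0.593, 0.2698, 0.0457]
eef_rot: [-0.311, 0.95, -0.0, -0.0]
contact_force: [0.2, -0.6, -0.8]
opening: 0.154
finger_force: 20.0
```

The opening is 13.6 mm with 20 N of grip, so the post is held. I'll swing the first half and check.

step_arm --pt "3.6 -5.3 0 0 0 -0.075 1" --pt "3.2 -5.5 0 0 0 -0.075 1" --pt "2.8 -5.7 0 0 0 -0.075 1" --pt "2.4 -5.9 0 0 0 -0.075 1" --pt "1.9 -6.1 0 0 0 -0.075 1" --pt "1.5 -6.2 0 0 0 -0.075 1" --pt "1 -6.3 0 0 0 -0.075 1" --pt "0.5 -6.4 0 0 0 -0.075 1" --pt "0 -6.4 0 0 0 -0.075 1" --pt "0 0 0 0 0 0 1"

```text
clock: 4.95
tool_pos: [0.6099, 0.2163, 0.0457]
eef_rot: [0.021, 1.0, 0.0, 0.0]
contact_force: [0.9, 0.1, -1.7]
opening: 0.151
finger_force: 20.0
```

The handle is on the arc with low side force. Next is the second half.

step_arm --pt "-0.4 -6.4 0 0 0 -0.075 1" --pt "-0.9 -6.3 0 0 0 -0.075 1" --pt "-1.4 -6.2 0 0 0 -0.075 1" --pt "-1.9 -6.1 0 0 0 -0.075 1" --pt "-2.3 -6.0 0 0 0 -0.075 1" --pt "-2.8 -5.8 0 0 0 -0.075 1" --pt "-3.2 -5.6 0 0 0 -0.075 1" --pt "-3.6 -5.3 0 0 0 -0.075 1" --pt "-4.0 -5.0 0 0 0 -0.075 1" --pt "0 0 0 0 0 0 1" --pt "0 0 0 0 0 0 1"

```text
clock: 6.05
tool_pos: [0.5893, 0.1638, 0.0457]
eef_rot: [0.349, 0.937, 0.0, -0.0]
contact_force: [1.6, 1.7, -1.6]
opening: 0.147
finger_force: 20.0
```

Run:
```python
from h import *
s=r.get_state(); d=s['tool_pos'][:2]-np.array([.5253,.2182]); print(s['clock'],np.hypot(*d),np.arctan2(d[1],d[0]),s['contact_force'])
```

```text
6.05 0.08395062734732767 -0.7043563170413809 [ 1.59517696  1.72631166 -1.58399359]
```

The handle is at -0.704 rad and the mark is at -0.709. I'll let go and lift clear.

step_arm --pt "0 0 0 0 0 0 0.7" --pt "0 0 0 0 0 0 0.6" --pt "0 0 0 0 0 0 0.5" --pt "0 0 0 0 0 0 0.4" --pt "0 0 0 0 0 0 0.4" --pt "0 0 0 0 0 0 0.4" --pt "0 0 0 0 0 0 0.4" --pt "0 0 15 0 0 0 0.4" --pt "0 0 30 0 0 0 0.4" --pt "0 0 40 0 0 0 0.4" --pt "0 0 40 0 0 0 0.4" --pt "0 0 30 0 0 0 0.4" --pt "0 0 20 0 0 0 0.4" --pt "0 0 0 0 0 0 0.4" --pt "0 0 0 0 0 0 0.4"

```text
clock: 7.55
tool_pos: [0.5892, 0.1633, 0.2214]
eef_rot: [0.351, 0.936, 0.0, 0.0]
contact_force: [-0.1, -0.1, -0.7]
opening: 0.601
finger_force: 0.0
```

Run:
```python
from h import *
print(r.get_state()['contact_force'],r.get_state()['opening']); snap('wrist','w2')
```

```text
[-0.12112595 -0.09585987 -0.69293106] 0.6012734948070244
```

View pics/w2.png

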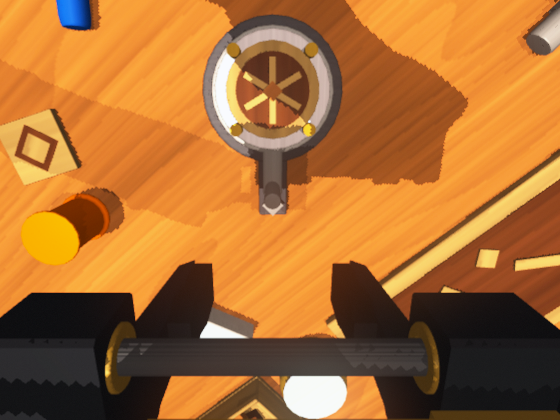

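The handle arm lies over the ear, with the handle top at (272,200) in line with the mark at (272,209) and the centre at (272,90). The gripper is clear, so I'm handing in.

```bash
python3 -c "
from plant import r
print(r.finish_job())"
```

```text
the job is handed in; nothing more can be done
None
```

I swung the medallion holder's collar to its mark (handle measured within about 0.01 rad of it, well inside the 0.2 rad allowed), released it, left the empty holder untouched, and handed the job in; the hand-in returned no verdict.

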